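Set the length stop of a craft-stick jig

TASK

On the stick-cutting jig whose sliding stop has the yellow lock tab, squeeze the tab against the grey post and keep it squeezed while you slide the stop along its rail until its white pointer stands at that jig's red marker. Then let go so that it locks there. Leave the stop with the blue tab where it is.

Things in the scene. Friction and masses are not known exactly. Their poses are not given: they have to be found in the camera images.
- stop_yellow: Stop with YELLOW tab: black saddle 58x50 mm, slides on a rail (its y; ends 125 mm either way of jig's middle). Origin 34 mm over table, on rail centre line; x across, away from robot, z up. Saddle top z=10. On it face each other a grey post (outer face x=-20) and the tab (outer x=+20 free, +14 squeezed), 26 wide in y about y=0, tops z=61: pinch both from above. White pointer y=0, to x=42.
- stop_yellow_tab (a joint): Yellow lock tab's travel, m: 0 free (its bolt sits between pins in the rail, 8 mm pitch; the stop cannot be slid), 0.006 fully squeezed towards the grey post. Bolt is out above 0.004; squeezed means above 0.0045; then the stop slides with under 1 N. Spring: 8 N free, 14 N fully squeezed. Let go, it springs back and clicks into the nearest gap, moving the stop by up to 4 mm.
- marker_yellow: Red clip fixed on the far edge of the yellow-tabbed stop's jig (plywood base 85x400x12 mm, fixed, turned up to 7 deg): 14 mm in x, 10 in y, 16 tall. Origin: middle of its underside, 12 mm over the table, 36.5 mm from the rail's centre line. Axes parallel to the stop's; stop is at the marker when their positions along y agree (pointer passes above it). Stop starts 55+ mm to its -y side.
- stop_blue: The sliding stop with the BLUE lock tab, same make, size, origin and axes, on the other jig, which has its own red marker. Leave it alone. Either jig may be the one nearer the robot.

How it is judged:
On the way, in this order (a step that is already met when the one before it is completed fails the run):
1. the yellow tab is squeezed (value of joint stop_yellow_tab above 0.0045 m), for 0.1 s.
2. the stop has been slid to the red marker with the tab squeezed (y of stop_yellow in the frame of marker_yellow between -0.012 and 0.012 m and value of joint stop_yellow_tab above 0.0045 m), for 0.2 s.
At the end, for the whole second after the job is handed in: The yellow-tabbed stop is at rest with its pointer within 12 mm of the red marker's middle along the rail, and its tab has sprung back out (under 1.5 mm of travel), so that the bolt is in (y of stop_yellow in the frame of marker_yellow between -0.012 and 0.012 m and value of joint stop_yellow_tab below 0.0015 m and linear speed of stop_yellow below 0.01 m/s); the robot touches nothing.
It fails at once if the blue-tabbed stop is shifted by more than 10 mm (distance of stop_blue from where it was at the start of the episode above 0.01 m).
It also fails if it takes over 35 s, if anything falls off the work surface, if the arm or the gripper's body presses on something with over 40 N, if the wrist force passes 120 N, or if a joint passes its speed limit or range.

ROBOT

A 7-joint arm with a two-finger parallel gripper is mounted at the origin on the work surface. World frame = base frame: x ahead of the robot, y to its left, z up, the work surface at z = 0. Lengths are in m, angles in rad, forces in N, time in s.
With the tool pointing down it reaches from about 0.4 to 0.875 m from the base axis. Payload 4.4 kg.
Tool frame: the origin (TCP) lies at the very end of the fingers, on their centre line; the grasp point (between the pads) lies arm.pinch_z behind it (arm.pinch_z is the distance from the TCP to the grasp point, in m); z points along the fingers, y is the line along which they close (so a half turn about z gives the same grasp; the last joint's range is limited). The gripper opens to 85 mm and grips with 20 to 120 N. Pads are 22 mm wide; open, the fingers measure 114 mm over their backs; the gripper's body (76 mm by 85 mm) begins 54 mm behind the grasp point. The pads swing forward as they close: fully open they stand 13 mm farther back than shut.
Start: joints at [1.15, 0.628, 0.038, 1.517, -0.027, 0.996, -0.02], TCP at [0.226, -0.61, 0.231] pointing down, gripper open.
Joint ranges: [-3.06, 3.06], [-0.37, 2.12], [-1.25, 1.32], [0.18, 2.47], [-1.1, 4.24], [0.23, 1.98], [-2.94, 2.94]. Speed limits (rad/s): [2.57, 2.57, 3.14, 3.14, 3.14, 3.14, 3.14].

INTERFACE

Orientations are given as [roll, pitch, yaw] about the fixed x, y, z axes, in that order (R = Rz(yaw) Ry(pitch) Rx(roll)).
In Python, from workcell import arm, viewer gives the robot as it stands (arm), with the cameras (viewer).
- The arm moves only by the tool move_tool, called after "Call:" as a command line: name --argument value ..., lists and objects as JSON in quotes. Schema: {"type":"object","properties":{"rows":{"type":"array","items":{"type":"array","items":{"type":"array","items":{"type":"number"},"minItems":7,"maxItems":7},"minItems":1,"maxItems":10},"minItems":1,"maxItems":1},"grip_force":{"type":"number"},"only":{"type":"string"},"quiet":{"type":"boolean"},"lines":{"type":"string"}},"required":["rows"],"additionalProperties":false}. rows is a list that holds a single list of rows (three levels of brackets), with 1 to 10 rows, each of 7 numbers: a rotation vector rx, ry, rz in units of 0.25 rad, then dx, dy, dz in units of 20 mm, then the finger opening in m; each row is the pose to reach, as a shift and turn from the pose commanded when the call began, along the tool's axes at that moment; what a row does not reach only later rows make up. A row lasts 1/10 s, in which the tool goes at most 0.05 m and 0.15 rad, less where a joint would pass 70% of its speed; a pose out of reach is approached as far as the arm can. The fingers move at their own pace and stop on an object; grip_force is the grip in N (left out, the last holds). Time passes only in rows, so rows that do not move let the fingers close. The tool returns the time, the measured TCP pose, the force, the opening and the grip force at its end. only (a regular expression) keeps the lines of the reply that match it, lines (a string "A,B") keeps lines A to B, and quiet returns only ok. Input that does not fit is refused with a message, and nothing moves.
- arm.read_state(): the state, without advancing time (a new reading comes with each control period).
- viewer.snapshot(name): name is "scene" or "top" or "wrist"; returns a dict with "color" (420x560x3 uint8, blue, green, red), "intrinsics" (3x3 intrinsics, pixels), "eye" and "rotation" of the camera in the world. Camera axes: x right, y down, z forward; pixel columns grow to the right and rows downward; lengths in m; the calibration is good to about 2 mm. A picture is of the moment at which its call begins. There is no depth.
- arm.sign_off(): hands the job in; it is judged then, once.
The state is a dict: "time_s": time; "qpos": joint angles; "qd": joint speeds; "tau": joint torques, N m; "position": TCP position; "tcp_rot": TCP orientation; "wrist_force": force on the tool from outside, world axes, zero at the start; "wrist_torque": the same for the moment, N m; "finger_gap": finger opening in m; "grasp_force": force on a finger pad.
Only numpy, scipy, OpenCV 4.12 (cv2) and the standard library are available. Lean on these libraries where they do the work, as an engineer would, in place of code of your own. Each camera call takes 0.05 s, during which the arm holds its last target. There are 200 camera calls.

## Working session

There is one attempt and no reset: what is moved stays moved. The work goes in short steps, Python scripts to look and compute and a tool call to move; the robot and the scene stay as the last step left them, time stands still between calls to the robot, and variables do not carry over. Pictures are saved under pics/ and viewed, at most 10 in all, crops included, and the job is handed in when it is done.

```bash
ls; mkdir -p pics; cat > h.py <<'E'
import numpy as np, cv2, json
from workcell import arm, viewer
def snap(n,f):
    s=viewer.snapshot(n); cv2.imwrite('pics/'+f+'.png',s['color'])
    np.savez('pics/'+f+'.npz',K=s['intrinsics'],e=s['eye'],R=s['rotation'],c=s['color']); return s
def ray(f,uv):
    d=np.load('pics/'+f+'.npz'); r=d['R']@np.linalg.inv(d['K'])@np.array([*uv,1.]); return d['e'],r/np.linalg.norm(r)
def at_z(f,uv,z):
    e,r=ray(f,uv); return e+r*(z-e[2])/r[2]
def tri(*obs):
    A=0;b=0
    for f,uv in obs:
        e,r=ray(f,uv);P=np.eye(3)-np.outer(r,r);A=A+P;b=b+P@e
    p=np.linalg.solve(A,b)
    return p,[float(np.linalg.norm(np.cross(p-ray(f,uv)[0],ray(f,uv)[1]))) for f,uv in obs]
E
python3 - <<'E'
from h import *
for n in('scene','top'):
    s=snap(n,n+'0');print(n,s['eye'],s['intrinsics'][0,0]);print(s['rotation'])
print(arm.pinch_z,arm.read_state())
a=[np.load('pics/%s0.npz'%n)['c'] for n in('scene','top')]
E
```

```text
pics
workcell.py
scene [0.99752046 0.21339345 0.47796131] 466.4644533399735
[-2.27177487  0.01975582  2.08456452]
top [ 0.44430107 -0.02232578  0.70226128] 474.298495545248
[-2.95468543  0.0156423  -1.56556222]
0.0187 {'time_s': 0.1, 'qpos': array([ 1.15019616,  0.62924887,  0.03844129,  1.51829066, -0.02699052,
        0.99629097, -0.01999348]), 'qd': array([-0.00079623, -0.00063311,  0.00124361, -0.00220252, -0.00123741,
        0.00029034,  0.00061422]), 'tau': array([ 3.12831595e-03, -5.64536726e+01,  1.23024948e+00, -1.93975604e+01,
        1.12812436e-02,  5.35844461e-03, -8.01784580e-06]), 'position': array([ 0.22564162, -0.60897127,  0.23047683]), 'tcp_rot': array([-3.13987284e+00,  2.34694111e-05,  3.54814156e-01]), 'wrist_force': array([-0.52195761,  0.05974625,  0.03882166]), 'wrist_torque': array([-0.05514846, -0.05899358, -0.0385392 ]), 'grasp_force': 0.0, 'finger_gap': 0.08569464577797185}
```

View pics/top0.png

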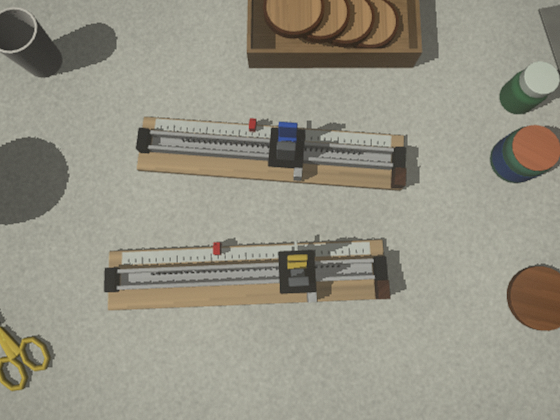

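View pics/scene0.png

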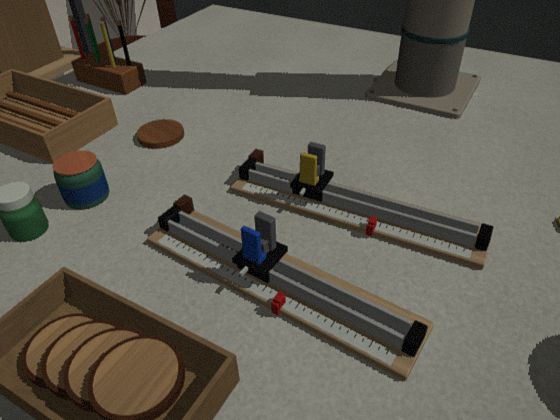

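The top view shows the yellow jig nearer the robot: tab ~(297,261), post ~(298,281), red marker ~(217,248). In the scene view the tab is at ~(309,168), the post at ~(316,156) and the marker at ~(372,226). I'll enlarge both.

```bash
python3 - <<'E'
import numpy as np,cv2
t=open('h.py').read()
t=t.replace("R=s['rotation']","R=Rotation.from_euler('xyz',s['rotation']).as_matrix()").replace("import numpy","from scipy.spatial.transform import Rotation\nimport numpy",1)
open('h.py','w').write(t)
from scipy.spatial.transform import Rotation as Ro
for n in('scene','top'):
    d=dict(np.load(f'pics/{n}0.npz')); d['R']=Ro.from_euler('xyz',d['R']).as_matrix(); np.savez(f'pics/{n}0.npz',**d)
a=np.load('pics/top0.npz')['c'][230:310,200:332]; b=np.load('pics/scene0.npz')['c'][135:247,280:400]
a=cv2.resize(a,None,fx=6,fy=6,interpolation=cv2.INTER_CUBIC)
b=cv2.resize(b,None,fx=5,fy=5,interpolation=cv2.INTER_CUBIC)
cv2.imwrite('pics/ct.png',cv2.convertScaleAbs(a,alpha=1.6));cv2.imwrite('pics/cs.png',cv2.convertScaleAbs(b,alpha=1.6))
E
```

```text
(no output)
```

View pics/ct.png

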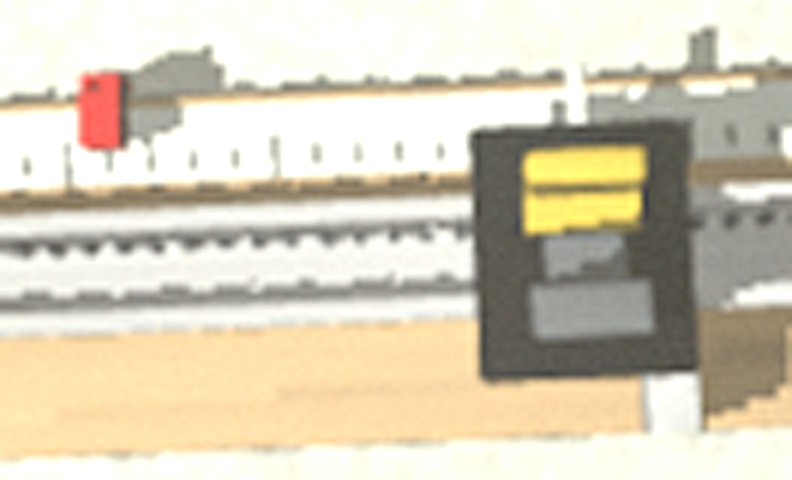

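View pics/cs.png

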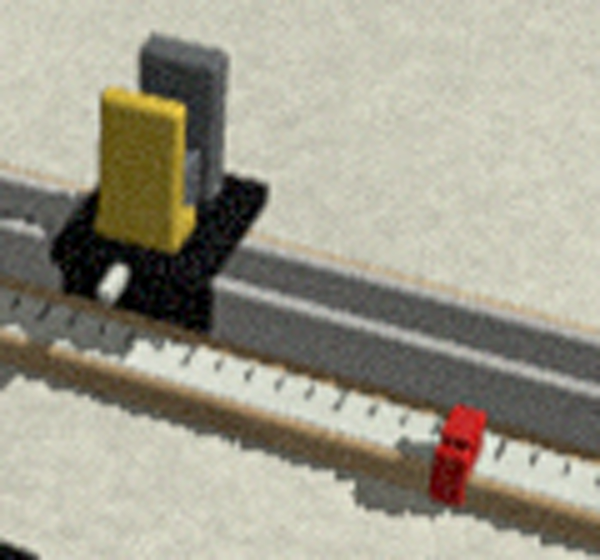

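Top crop: the tab shows as two yellow strips (523–645 × 148–185 and 190–232), the post top is 530–655 × 280–338, and the marker is 80–125 × 72–150. Scene crop: the tab's top outer edge runs (103,90)–(185,103), the post top is about (148,38)–(228,52), and the marker is at (460,450). Next I triangulate.

```bash
python3 - <<'E'
from h import *
T=lambda u,v:('top0',(200+(u+.5)/6-.5,230+(v+.5)/6-.5)); S=lambda u,v:('scene0',(280+(u+.5)/5-.5,135+(v+.5)/5-.5))
for n,a,b in [('tab -y, row148',T(645,148),S(103,90)),('tab -y row185',T(645,187),S(103,90)),('tab -y row190',T(640,190),S(103,90)),
 ('tab +y 148',T(523,150),S(185,103)),('tab +y 187',T(523,189),S(185,103)),
 ('post -y far',T(655,280),S(143,46)),('post +y far',T(530,284),S(222,58)),('post -y near',T(655,333),S(150,36)),('post +y near',T(535,338),S(228,50)),
 ('ptr tip',T(573,66),S(106,295)),
 ('mark far top -y',T(123,73),S(446,443)),('mark far top +y',T(80,75),S(472,449)),('mark near top -y',T(125,100),S(458,406)),('mark near +y',T(82,100),S(485,412)),
 ('mark2 -y near',T(125,148),S(458,406)),('mark2 +y',T(82,145),S(485,412)),
 ('saddle +y near',T(483,378),S(268,186))]:
    p,e=tri(a,b);print(n,p.round(4),np.round(e,4))
E
```

```text
tab -y, row148 [ 0.4872 -0.0554  0.0973] [0.0004 0.0004]
tab -y row185 [ 0.48   -0.0572  0.0924] [0.0013 0.0013]
tab -y row190 [ 0.4797 -0.0567  0.0923] [0.0019 0.0019]
tab +y 148 [ 0.4864 -0.0293  0.1004] [0.0007 0.0007]
tab +y 187 [ 0.4792 -0.0309  0.0955] [0.001 0.001]
post -y far [ 0.4595 -0.0569  0.0966] [0.0009 0.0009]
post +y far [ 0.4586 -0.0308  0.0995] [0.0007 0.0007]
post -y near [ 0.4491 -0.0582  0.0938] [0.0005 0.0005]
post +y near [ 0.4479 -0.0327  0.0956] [0.0002 0.0002]
ptr tip [ 0.5101 -0.0419  0.0415] [0.0004 0.0004]
mark far top -y [0.509  0.0661 0.0267] [0.0019 0.0019]
mark far top +y [0.5088 0.0751 0.028 ] [0.0007 0.0007]
mark near top -y [0.5016 0.0652 0.0348] [0.0027 0.0027]
mark near +y [0.5018 0.0742 0.0363] [0.0018 0.0018]
mark2 -y near [0.4916 0.0642 0.0266] [0.0008 0.0008]
mark2 +y [0.4924 0.0734 0.0287] [0.0001 0.0001]
saddle +y near [ 0.439  -0.0213  0.0434] [0.0003 0.0003]
```

```bash
python3 - <<'E'
from h import *
T=lambda u,v:('top0',(200+(u+.5)/6-.5,230+(v+.5)/6-.5))
for z,a,b in[(.012,T(0,460),T(790,430)),(.012,T(0,102),T(790,70)),(.044,T(475,130),T(690,122)),(.044,T(483,380),T(697,372)),(.03,T(0,333),T(480,318))]:
    p,q=at_z(*a,z),at_z(*b,z);d=p-q;print(p.round(4),q.round(4),'axis angle from +y, ccw deg',np.degrees(np.arctan2(-d[0],d[1])).round(2))
th=np.radians(1.5)
for deg in(1,1.5,2,2.5,3):
    th=np.radians(deg);y=np.array([-np.sin(th),np.cos(th)])
    print(deg,(np.array([.5005,.0698])-np.array([.4678,-.0438]))@y,(np.array([.5005,.0698])-np.array([.5101,-.0419]))@y)
# tool
s=arm.read_state();R=Rotation.from_euler('xyz',s['tcp_rot']).as_matrix();print(R)
d=np.array([.468,-.044,.231])-s['position'];print(R.T@d)
E
```

```text
[0.4191 0.093  0.012 ] [ 0.4271 -0.0942  0.012 ] axis angle from +y, ccw deg 2.45
[0.504  0.0959 0.012 ] [ 0.5124 -0.0957  0.012 ] axis angle from +y, ccw deg 2.54
[ 0.4952 -0.0196  0.044 ] [ 0.4972 -0.0691  0.044 ] axis angle from +y, ccw deg 2.36
[ 0.4386 -0.0216  0.044 ] [ 0.4407 -0.0701  0.044 ] axis angle from +y, ccw deg 2.41
[0.4486 0.091  0.03  ] [ 0.4526 -0.0208  0.03  ] axis angle from +y, ccw deg 2.05
1 0.11301200447926689 0.11185053065076682
1.5 0.11270508590755586 0.11191302190352533
2 0.1123895844071975 0.111966990546377
2.5 0.11206552400485256 0.11201243246940074
3 0.11173292937897533 0.11204934421201815
[[ 9.37711070e-01  3.47415552e-01 -6.19498008e-04]
 [ 3.47416103e-01 -9.37709697e-01  1.60453346e-03]
 [-2.34694111e-05 -1.71981238e-03 -9.99998521e-01]]
[ 4.23542240e-01 -4.45580867e-01  2.33202494e-04]
```

The rows are not in the units I measure in: shifts go in units of 20 mm and turns go in units of 0.25 rad. I convert before sending: -0.443 m is -22.15, 0.422 m is 21.1, -1.26 rad is -5.04.

Call:
move_tool --rows '[[[0, 0, -5.04, 21.1, -22.15, 0, 0.07], [0, 0, -5.04, 21.1, -22.15, 0, 0.07], [0, 0, -5.04, 21.1, -22.15, 0, 0.07], [0, 0, -5.04, 21.1, -22.15, 0, 0.07], [0, 0, -5.04, 21.1, -22.15, 0, 0.07], [0, 0, -5.04, 21.1, -22.15, 0, 0.07], [0, 0, -5.04, 21.1, -22.15, 0, 0.07], [0, 0, -5.04, 21.1, -22.15, 0, 0.07], [0, 0, -5.04, 21.1, -22.15, 0, 0.07], [0, 0, -5.04, 21.1, -22.15, 0, 0.07]]]' --grip_force 30

```text
time_s: 1.1
position: [0.4237, -0.1485, 0.2313]
tcp_rot: [3.142, -0.0, 1.616]
wrist_force: [0.3, -0.6, 0.4]
finger_gap: 0.0697
grasp_force: 0.0
```

```bash
cat > go.py <<'E'
from h import *; import sys
s=arm.read_state();R=Rotation.from_euler('xyz',s['tcp_rot']).as_matrix()
t=np.array([float(a) for a in sys.argv[1:4]])
print('shift',(R.T@(t-s['position'])).round(4),'yaw of tool y',np.degrees(np.arctan2(R[1,1],R[0,1])),'q',s['qpos'].round(2))
E
python3 go.py .465 -.044 .231
```

```text
shift [0.1026 0.0459 0.0003] yaw of tool y 2.5672742631104826 q [ 0.55  0.36 -0.37  2.04  0.19  0.77  0.12]
```

Call:
move_tool --rows '[[[0, 0, 0, 2.5, 1.1, 0, 0.07], [0, 0, 0, 4.5, 2, 0, 0.07], [0, 0, 0, 5, 2.2, 0, 0.07], [0, 0, 0, 5, 2.2, 0, 0.07], [0, 0, 0, 5, 2.2, 0, 0.07]]]'

```text
time_s: 1.6
position: [0.4623, -0.0497, 0.231]
tcp_rot: [-3.14, 0.001, 1.614]
wrist_force: [0.9, -0.7, 0.5]
finger_gap: 0.0699
grasp_force: 0.0
```

```bash
python3 go.py .465 -.044 .231; python3 -c "
from h import *
s=snap('wrist','w1');print(s['eye'],s['rotation'])"
```

```text
shift [ 0.0056  0.003  -0.    ] yaw of tool y 2.4590015933392166 q [ 0.33  0.39 -0.38  2.01  0.2   0.79 -0.13]
[0.45857901 0.03240804 0.37329223] [2.81557093e+00 4.81759694e-04 4.21678915e-02]
```

View pics/w1.png

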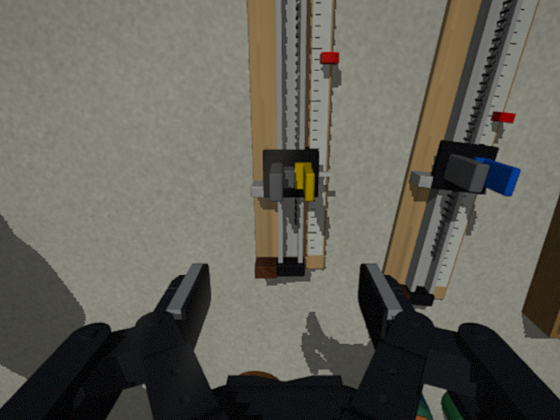

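```bash
python3 - <<'E'
from h import *
d=np.load('pics/w1.npz')
for n,p in [('tab outer -y',(.487,-.056,.095)),('tab outer +y',(.486,-.030,.095)),('post outer -y',(.4487,-.057,.095)),('post outer +y',(.448,-.031,.095)),('ptr',(.5101,-.0419,.0415)),('mark',(.5005,.0698,.028))]:
    q=d['K']@d['R'].T@(np.array(p)-d['e']);print(n,(q[:2]/q[2]).round(1))
c=d['c'][40:210,240:360];cv2.imwrite('pics/w1c.png',cv2.convertScaleAbs(cv2.resize(c,None,fx=3.5,fy=3.5,interpolation=cv2.INTER_CUBIC),alpha=1.5))
E
```

```text
tab outer -y [311.7 201.3]
tab outer +y [312.6 172.8]
post outer -y [268.9 200.7]
post outer +y [268.9 172.1]
ptr [330.8 173.5]
mark [329.2  56.8]
```

View pics/w1c.png

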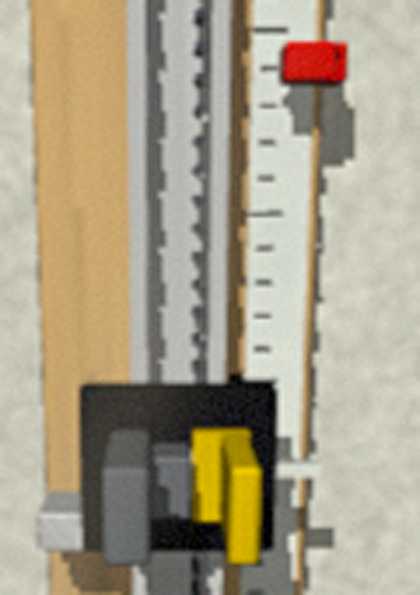

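The wrist crop shows the tab top at cols 305–314, rows 173–201, and the post from col 269.5, which matches the triangulation within 2 mm. Distance to the marker is 112 mm. I'll descend.

Converted, 0.003 m is 0.15, 0.12 m is 6.

Call:
move_tool --rows '[[[0, 0, 0, 0.2, 0.15, 2, 0.07], [0, 0, 0, 0.2, 0.15, 4, 0.07], [0, 0, 0, 0.2, 0.15, 5.75, 0.07], [0, 0, 0, 0.2, 0.15, 6, 0.07], [0, 0, 0, 0.2, 0.15, 6, 0.07]]]'

```text
time_s: 2.15
position: [0.465, -0.0457, 0.111]
tcp_rot: [-3.139, 0.0, 1.613]
wrist_force: [-0.2, 0.2, -0.1]
finger_gap: 0.0702
grasp_force: 0.0
```

```bash
python3 go.py .4655 -.044 .056
```

```text
shift [0.0017 0.0006 0.055 ] yaw of tool y 2.39525909360903 q [ 0.23  0.58 -0.28  2.12  0.34  0.48 -0.26]
```

Converted, 0.055 m is 2.75, 0.053 m is 2.65.

Call:
move_tool --rows '[[[0, 0, 0, 0.075, 0.025, 1, 0.07], [0, 0, 0, 0.075, 0.025, 2, 0.07], [0, 0, 0, 0.075, 0.025, 2.65, 0.07], [0, 0, 0, 0.075, 0.025, 2.75, 0.07], [0, 0, 0, 0.075, 0.025, 2.75, 0.05], [0, 0, 0, 0.075, 0.025, 2.75, 0.02], [0, 0, 0, 0.075, 0.025, 2.75, 0.02], [0, 0, 0, 0.075, 0.025, 2.75, 0.02], [0, 0, 0, 0.075, 0.025, 2.75, 0.02], [0, 0, 0, 0.075, 0.025, 2.75, 0.02]]]' --grip_force 30

```text
time_s: 3.15
position: [0.4653, -0.0433, 0.0582]
tcp_rot: [-3.141, 0.001, 1.615]
wrist_force: [-5.9, -0.2, 14.9]
finger_gap: 0.0335
grasp_force: 29.0
```

```bash
python3 go.py .4655 -.044 .056
```

```text
shift [-0.0007  0.0001  0.0022] yaw of tool y 2.524240677104449 q [ 0.17  0.68 -0.2   2.15  0.39  0.34 -0.32]
```

Converted, 0.112 m is 5.6, 0.01 m is 0.5.

Call:
move_tool --rows '[[[0, 0, 0, 0, -0.05, -0.1, 0.02], [0, 0, 0, 0.5, -0.05, -0.1, 0.02], [0, 0, 0, 1.25, -0.05, -0.1, 0.02], [0, 0, 0, 2, -0.05, -0.1, 0.02], [0, 0, 0, 2.75, -0.05, -0.1, 0.02], [0, 0, 0, 3.5, -0.05, -0.1, 0.02], [0, 0, 0, 4.25, -0.05, -0.1, 0.02], [0, 0, 0, 5, -0.05, -0.1, 0.02], [0, 0, 0, 5.5, -0.05, -0.1, 0.02], [0, 0, 0, 5.6, -0.05, -0.1, 0.02]]]'

```text
time_s: 4.15
position: [0.4598, 0.0711, 0.0585]
tcp_rot: [-3.141, -0.001, 1.617]
wrist_force: [-2.5, 0.3, -0.4]
finger_gap: 0.033
grasp_force: 38.6
```

Call:
move_tool --rows '[[[0, 0, 0, 0, 0, 0, 0.02], [0, 0, 0, 0, 0, 0, 0.02], [0, 0, 0, 0, 0, 0, 0.02]]]'

```text
time_s: 4.45
position: [0.46, 0.0683, 0.0585]
tcp_rot: [-3.141, 0.001, 1.614]
wrist_force: [-5.5, -0.5, 2.9]
finger_gap: 0.0332
grasp_force: 39.7
```

```bash
python3 - <<'E'
from h import *
snap('wrist','w2');snap('top','t2')
a=np.load('pics/w2.npz')['c'];b=np.load('pics/t2.npz')['c'][220:310,130:300]
cv2.imwrite('pics/m2.png',np.vstack([cv2.convertScaleAbs(cv2.resize(b,(560,296)),alpha=1.5),cv2.convertScaleAbs(a[0:300],alpha=1.5)]))
E
```

```text
(no output)
```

View pics/m2.png

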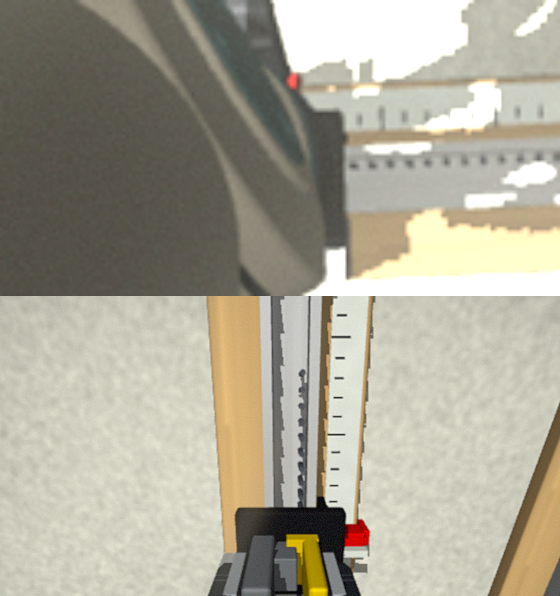

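The stop slid along. In the wrist view the white pointer is at ~(357,255) and the red marker's top at ~(357,236), so I compute the offset.

```bash
python3 - <<'E'
from h import *
p=at_z('w2',(357,255),.0405);print(p)
for v in (224,236,240,248):print(v,at_z('w2',(357,v),.028))
c=np.load('pics/w2.npz')['c'][200:290,320:400];cv2.imwrite('pics/w2c.png',cv2.convertScaleAbs(cv2.resize(c,None,fx=6,fy=6,interpolation=cv2.INTER_CUBIC),alpha=1.5))
E
```

```text
[0.49948259 0.06986074 0.0405    ]
224 [0.50062711 0.08310986 0.028     ]
236 [0.5014745  0.07570458 0.028     ]
240 [0.5017618  0.07319384 0.028     ]
248 [0.50234386 0.06810726 0.028     ]
```

View pics/w2c.png

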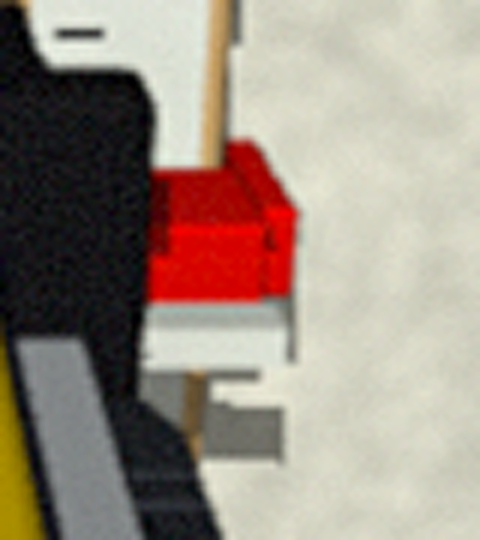

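Pointer and marker agree within ~2 mm, so I release and lift.

Call:
move_tool --rows '[[[0, 0, 0, 0, 0, 0, 0.05], [0, 0, 0, 0, 0, 0, 0.07], [0, 0, 0, 0, 0, 0, 0.07], [0, 0, 0, 0, 0, 0, 0.07], [0, 0, 0, 0, 0, -1, 0.07], [0, 0, 0, 0, 0, -3, 0.07], [0, 0, 0, 0, 0, -5, 0.07], [0, 0, 0, 0, 0, -7, 0.07], [0, 0, 0, 0, 0, -8, 0.07], [0, 0, 0, 0, 0, -8, 0.07]]]'

```text
time_s: 5.55
position: [0.4622, 0.0695, 0.2211]
tcp_rot: [3.135, -0.001, 1.614]
wrist_force: [0.8, 0.1, -0.6]
finger_gap: 0.0699
grasp_force: 0.0
```

```bash
python3 - <<'E'
from h import *
snap('wrist','w3');snap('scene','s3')
a=np.load('pics/w3.npz')['c'][120:300,220:360];b=np.load('pics/s3.npz')['c'][130:270,280:480]
cv2.imwrite('pics/m3.png',np.hstack([cv2.convertScaleAbs(cv2.resize(x,f,interpolation=cv2.INTER_CUBIC),alpha=1.5) for x,f in((a,(400,514)),(b,(400,280)))and((a,(400,514)),(b,(400,514)))]))
E
```

```text
(no output)
```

View pics/m3.png

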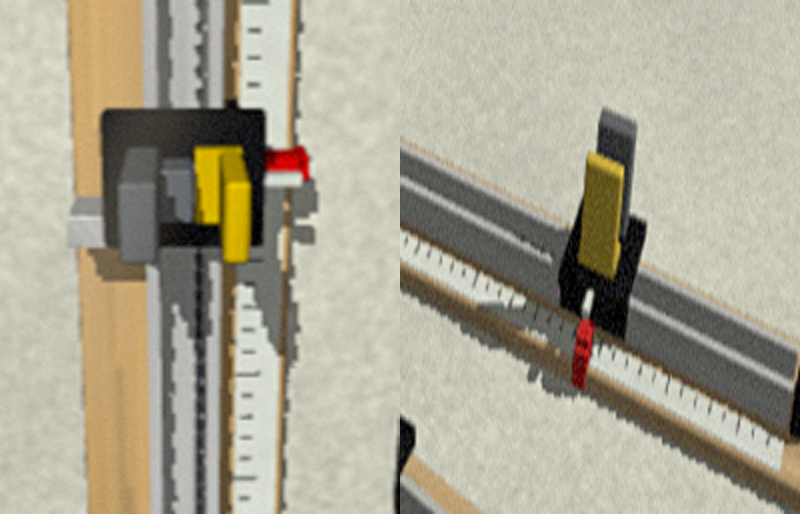

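The pointer stands over the red marker in both views. The tab–post span is ~45 px, which is the free 40 mm, so the tab has sprung back and the gripper is clear. I'll hand in.

Call:
move_tool --rows '[[[0, 0, 0, 0, 0, 0, 0.07], [0, 0, 0, 0, 0, 0, 0.07], [0, 0, 0, 0, 0, 0, 0.07]]]'

```text
time_s: 5.95
position: [0.4598, 0.0691, 0.2174]
tcp_rot: [-3.14, 0.0, 1.615]
wrist_force: [0.5, 0.2, -0.5]
finger_gap: 0.0702
grasp_force: 0.0
```

```bash
python3 -c "
from workcell import arm, viewer
print(arm.sign_off())"
```

```text
the job is handed in; nothing more can be done
None
```

I slid the yellow-tabbed stop about 112 mm with its tab squeezed and released it at its red marker; the last pictures show the pointer over the marker and the tab sprung back. I kept clear of the blue stop and handed the job in at about 6 s; no verdict was returned.

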